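Rock the plug-in relay out of its test stand

ROBOT

A 6-joint arm with a two-finger parallel gripper is mounted at the origin on the work surface. World frame = base frame: x ahead of the robot, y to its left, z up, the work surface at z = 0. Lengths are in m, angles in rad, forces in N, time in s.
With the tool pointing down it reaches from about 0.25 to 0.725 m from the base axis. Payload 9.7 kg.
Tool frame: the origin (TCP) lies midway between the tips of the shut fingers; the grasp point (between the pads) lies 19 mm behind it; z points along the fingers, y is the direction in which the jaws open and shut (so a half turn about z gives the same grasp; the last joint's range is limited). The gripper opens to 85 mm and grips with 20 to 120 N. Pads are 22 mm wide; open, the fingers measure 114 mm over their backs; the gripper's body (76 mm by 85 mm) begins 54 mm behind the grasp point. The pads swing forward as they close: fully open they stand 13 mm farther back than shut.
Start: joints at [-1.192, 0.087, 0.176, 1.66, 0, 1.571], TCP at [0.203, -0.511, 0.231] pointing down, gripper open.
Joint ranges: [-3.13, 3.13], [-0.85, 1.81], [-1.15, 1.24], [-2.2, 2.28], [-1.44, 1.52], [-3.14, 3.14]. Speed limits (rad/s): [2.22, 2.22, 2.57, 3.14, 3.14, 3.14].

INTERFACE

Orientations are given as a unit quaternion [x, y, z, w].
In Python, from workcell import bot gives the robot as it stands.
- The arm moves only by the shell command python3 -m inch 'ROWS'. ROWS is JSON, a list of rows, each a list of 7 numbers: the shift along the world's x, y, z in cm, then the turn, a rotation vector about the world's x, y, z in degrees, then the opening, from 0 (shut) to 1 (fully open). In form: [[dx, dy, dz, wx, wy, wz, gripper], ...]. A call has 1 to 10 rows; each row is the pose to reach, as a shift and turn from the pose measured when the call began; what a row does not reach only later rows make up. A row lasts 1/8 s, in which the tool goes at most 62.5 mm and 10.7 degrees, less where a joint would pass 70% of its speed; a pose out of reach is approached as far as the arm can. A call with a gripper value outside its range is refused whole. The fingers move at their own pace and stop on an object; the grip force is fixed at half the most. Time passes only in rows, so rows that repeat a pose let the fingers close. It gives the time, the measured TCP pose, the force and the opening at its end, in the units of the state.
- bot.state(): the state, without advancing time (a new reading comes with each control period).
- bot.read_camera(name): name is "scene" or "top" or "wrist"; returns a dict with "img" (480x640x3 uint8, red, green, blue), "z_map" (480x640 float32, m along the optical axis (not along the pixel's ray), 0 where there is no reading), "vertical_fov" (degrees; the focal length in pixels is half the picture's height over the tangent of half this angle, whatever the lens; pixels are square), "cx", "cy" (the principal point, pixels), "distortion" ([k1, k2, p1, p2, k3] as OpenCV has them; the pictures are not rectified), "T" (4x4, takes a point from camera to world coordinates); the wrist camera has in their place "hand_eye" (4x4, takes a point from camera to tool coordinates, whose origin is the TCP and whose axes are the flange's). Camera axes: x right, y down, z forward; pixel columns grow to the right and rows downward; lengths in m; the calibration is good to about 2 mm. A picture is of the moment at which its call begins: read the wrist's pose just before it.
- bot.finish_job(): hands the job in, once; it reports no verdict.
The state is a dict: "t": time; "joint_pos": joint angles; "qd": joint speeds; "joint_efforts": joint torques, N m; "position": TCP position; "tool_rot": TCP orientation; "wrist_force": force on the tool from outside, world axes, zero at the start; "ft_torque": the same for the moment, N m; "gripper_width": opening from 0.0 (shut) to 1.0 (fully open).
Only numpy, scipy, OpenCV 4.12 (cv2) and the standard library are available. Lean on these libraries where they do the work, as an engineer would, in place of code of your own. Each camera call takes 0.05 s, during which the arm holds its last target.

TASK

Push the retaining lever of the relay socket well back from the relay, then take the relay that is plugged into the test stand and work it out by rocking it side to side in small leans until its blades come free; it fits too tightly for a straight pull, which would only lift the stand, and the stand must stay standing on the bench where it is. Finish still holding the relay, upright over its socket with its blades just clear, about a centimetre above it; do not put it down or let go.

Things in the scene. Friction and masses are not known exactly. Their poses are not given: they have to be found in the camera images.
- stand: Loose relay test stand, 1.85 kg: grey steel plate 180 x 220 mm (x, y) on rubber feet, top 12 mm above the bench. The black relay socket, 84 x 42 mm (x, y), is in its middle. A circuit breaker fills y = +79 to +97 mm (up to 93 mm tall), grey terminals y = -58 to -105 mm (54 mm tall); binding posts (31 mm tall) along the -x edge. Origin: centre of the underside, on the bench; z up.
- socket (a point): Centre of the socket's raised pad (16 x 28 mm) that the relay's underside sits on: 46 mm straight above the stand's origin, axes as the stand's. Side walls end 2 mm below it, end steps 12 mm below. Spring contacts hold each row of blades (one at +y, one at -y) with about 14 N (11 to 18) against being drawn out, until its tips are 2 mm below this point.
- relay_centre (a point): Centre of the plugged-in relay: upright block 36 x 36 x 50 mm, black base, clear cover, about 0.09 kg; 25 mm above its underside, axes as the stand's. Grasp its free +y and -y faces. Four brass blades at x = +-9, y = +-12 mm reach 13 mm below the underside; flat across x, so it rocks by leaning to +y and -y (room for 0.25 rad). A spare relay lies on the bench beside the stand.
- blades_l (a point): Middle of the tips of the two blades on the relay's +y side: 12 mm to +y of the relay's axis, 13 mm below its underside, so 13 mm below socket when plugged in. Axes as the relay's.
- blades_r (a point): Middle of the tips of the two blades on the relay's -y side: 12 mm to -y of the relay's axis, 13 mm below its underside. Axes as the relay's.
- lever (a joint): Angle of the grey plastic retaining lever, rad: 0 = upright, its lip hooked over the relay's top edge; grows as it is pushed back towards the stand's +x, to 0.85. Its hinge axis, along the stand's y, lies 20 mm to +x of and 10 mm below socket. It stays where it is left (friction about 0.15 N m).
- lever_tab (a point): Middle of the lever's finger tab, on the side facing the relay: 20 mm wide (y), standing up above the lip. At lever 0 it is 22.5 mm to +x of and 64 mm above socket (14 mm above the relay's top); the tab reaches 10 mm higher. The lip covers 4 mm of the relay's top edge, its upper side 4 mm above the relay's top. Push here towards the stand's +x.
There are look-alikes about, which are no part of the job. What is shaped like the part that bears relay_centre but blue or turquoise is not meant.

How it is judged:
By the outcome, as a careful person would: the job done as asked, in the order asked, and still so for the second after the job is handed in, while the arm keeps its last pose, push and grip.
It also fails if it takes over 48 s, if anything falls off the work surface, if the arm or the gripper's body presses on something with over 40 N, if the wrist force passes 120 N, or if a joint passes its speed limit or range.

## Working session

There is one attempt and no reset: what is moved stays moved. The work goes in short steps, Python scripts to look and compute and a shell command to move; the robot and the scene stay as the last step left them, time stands still between calls to the robot, and variables do not carry over. Pictures are saved under pics/ and viewed, and the job is handed in when it is done.

```bash
mkdir -p pics; ls
python3 - <<'E'
from workcell import bot
import cv2,numpy as np
s=bot.state();print(s)
for n in("scene","top"):
    d=bot.read_camera(n);cv2.imwrite(f"pics/{n}0.png",d["img"][:,:,::-1]);np.savez(f"{n}0.npz",**d)
    print(n,d["vertical_fov"],d["cx"],d["cy"],d["distortion"],d["T"].round(3).tolist())
E
```

```text
pics
{'t': 0.0, 'joint_pos': array([-1.19198639e+00,  8.74928740e-02,  1.75137743e-01,  1.65982273e+00,
       -1.67861302e-05,  1.57079959e+00]), 'qd': array([-0.00058046,  0.00028247, -0.0004909 , -0.00036832,  0.00099129,
       -0.00079053]), 'joint_efforts': array([-4.85359778e-04, -5.20391929e+01,  4.64796388e+01,  1.64194970e-02,
       -1.49154562e-05, -1.67100279e-05]), 'position': array([ 0.20330674, -0.51079095,  0.2305669 ]), 'tool_rot': array([ 9.82116509e-01,  1.88272900e-01, -1.38297738e-04, -6.76832312e-04]), 'wrist_force': array([ 0.87313579,  0.30958166, -0.43449111]), 'ft_torque': array([-0.02275195,  0.00379051,  0.01051868]), 'gripper_width': 0.9949141603560708}
scene 44.68522291744485 317.3853068379413 250.3523502384781 [-0.16136241  0.          0.          0.          0.        ] [[0.098, 0.581, -0.808, 1.371], [0.995, -0.058, 0.079, -0.181], [-0.001, -0.812, -0.584, 0.683], [0.0, 0.0, 0.0, 1.0]]
top 52.9121384380629 321.3203918295529 241.26084781590524 [-0.10453444  0.          0.          0.          0.        ] [[0.004, -0.993, 0.115, 0.49], [-1.0, -0.002, 0.019, -0.084], [-0.019, -0.115, -0.993, 0.812], [0.0, 0.0, 0.0, 1.0]]
```

View pics/scene0.png

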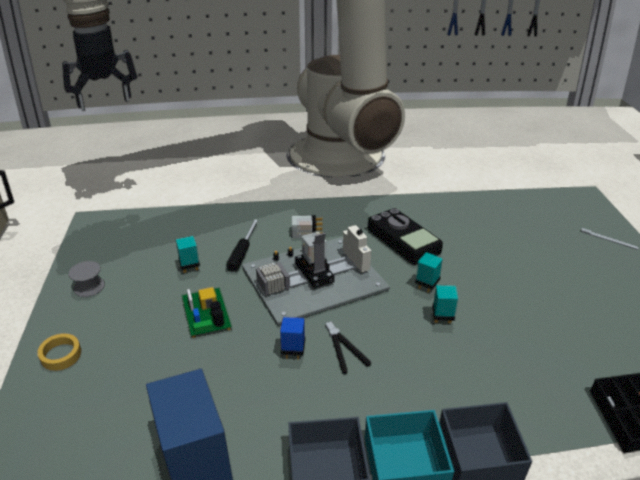

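View pics/top0.png

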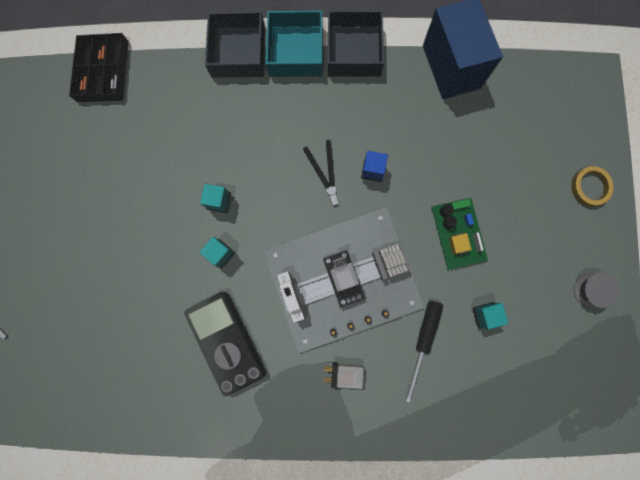

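The plugged-in relay is at about (343,277) in top and (312,248) in scene. It could be confused with the spare lying at top (348,377), the blue block at (375,165), or the turquoise blocks at (214,197), (217,252) and (491,316). I choose the one in the socket on the stand plate. Next come a close crop and a measurement.

```bash
cat > h.py <<'E'
import cv2,numpy as np
def cam(d):
    f=240/np.tan(np.radians(float(d["vertical_fov"]))/2)
    K=np.array([[f,0,float(d["cx"])],[0,f,float(d["cy"])],[0,0,1]]);return K,np.array(d["distortion"],float)
def cloud(d,T):
    K,D=cam(d);v,u=np.mgrid[0:480,0:640]
    n=cv2.undistortPoints(np.stack([u,v],-1).reshape(-1,1,2).astype(np.float32),K,D).reshape(480,640,2)
    z=d["z_map"];P=np.dstack([n*z[...,None],z])
    return P@T[:3,:3].T+T[:3,3]
def proj(d,T,P):
    K,D=cam(d);Ti=np.linalg.inv(T);r,_=cv2.Rodrigues(Ti[:3,:3])
    return cv2.projectPoints(np.atleast_2d(P).astype(float),r,Ti[:3,3],K,D)[0].reshape(-1,2)
E
python3 - <<'E'
from h import *
for n,(u0,u1,v0,v1) in dict(top=(255,435,195,400),scene=(230,400,200,330)).items():
    d=dict(np.load(f"{n}0.npz"));P=cloud(d,d["T"])
    c=d["img"][v0:v1,u0:u1,::-1];cv2.imwrite(f"pics/{n}0c.png",cv2.resize(c,None,fx=3 if n=="top" else 4,fy=3 if n=="top" else 4,interpolation=cv2.INTER_CUBIC)[:600])
    Q=P[v0:v1,u0:u1].reshape(-1,3)
    b=Q[abs(Q[:,2])<.006]; print(n,"bench z",np.median(b[:,2]))
    m=(Q[:,2]>.0085)&(Q[:,2]<.016)
    print(m.sum(),np.histogram(Q[:,2],np.arange(-.006,.12,.004))[0])
    q=Q[m];
    # main component
    med=np.median(q,0);q=q[np.linalg.norm(q[:,:2]-med[:2],axis=1)<.15]
    r=cv2.minAreaRect((q[:,:2]*1000).astype(np.float32));print(r)
    for k in [(.088,.1),(.1,.13),]:
        s=Q[(Q[:,2]>k[0])&(Q[:,2]<k[1])]
        if len(s):print(k,len(s),s.mean(0),cv2.minAreaRect((s[:,:2]*1000).astype(np.float32)))
E
```

```text
top bench z 0.0007877809092849963
10960 [  457 16125  3949   887  9144  1243   519   462   191   513   911    54
   217   436   199   146    19   219    39     7     4    43   268    16
    59   457    86     6    12    12    15]
((518.2548828125, -105.55619812011719), (279.6802062988281, 232.84140014648438), 24.210018157958984)
(0.088, 0.1) 587 [ 0.51853452 -0.09927698  0.09579842] ((510.07763671875, -68.86717224121094), (39.63837814331055, 109.27763366699219), 18.527454376220703)
(0.1, 0.13) 98 [ 0.54017318 -0.09738824  0.11130189] ((538.8551635742188, -97.73989868164062), (13.71574878692627, 19.280107498168945), 18.22041893005371)
scene bench z 0.0011212125096823344
4943 [  99 8409 3011  419 4085  771  451  480  378  521  743  221  293  332
  214  194  117  389   94   82   83   81  158   53   70  143   31   22
   16   13   21]
((545.9989624023438, -94.84025573730469), (239.78118896484375, 222.769287109375), 19.88409423828125)
(0.088, 0.1) 254 [ 0.52625541 -0.09906545  0.09479784] ((511.82891845703125, -68.52873229980469), (44.28622055053711, 110.01048278808594), 20.56928253173828)
(0.1, 0.13) 102 [ 0.54460416 -0.09625979  0.11144213] ((543.9932861328125, -96.00517272949219), (11.695070266723633, 20.430419921875), 11.952676773071289)
```

View pics/top0c.png

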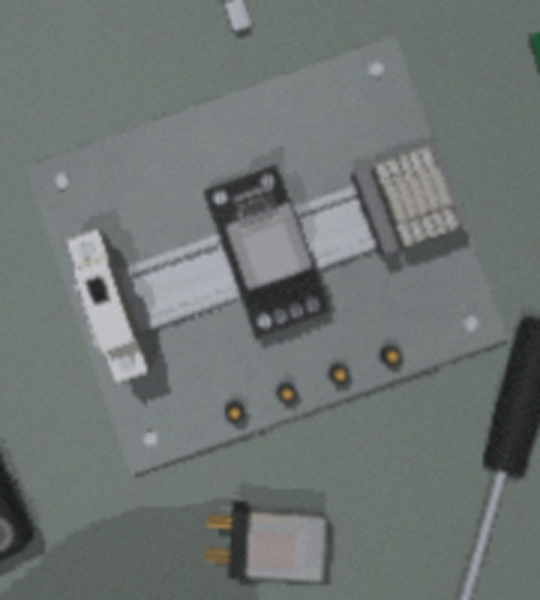

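View pics/scene0c.png

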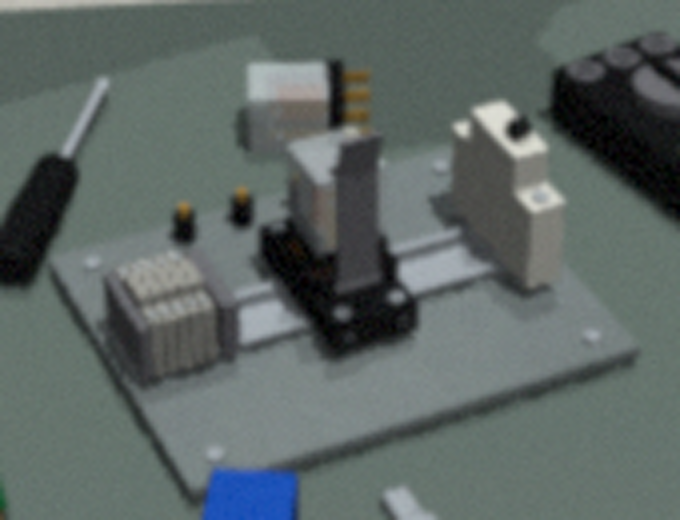

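Run:
```python
from h import *
from scipy.optimize import minimize
d=dict(np.load("top0.npz"));P=cloud(d,d["T"])
v,u=np.mgrid[0:480,0:640]
Z=P[...,2]
m=((Z>.009)&(Z<.0165)&(u>255)&(u<435)&(v>195)&(v<370)).astype(np.uint8)
m=cv2.morphologyEx(m,cv2.MORPH_OPEN,np.ones((5,5)))
n,l,s,_=cv2.connectedComponentsWithStats(m);i=1+np.argmax(s[1:,4]);print(s[i])
q=P[l==i];c=cv2.minAreaRect((q[:,:2]*1000).astype(np.float32));print(c,np.median(q[:,2]))
# relay top
for name,(a,b) in dict(relay=(.09,.1),lev=(.1,.13),breaker=(.08,.099)).items():
    k=(Z>a)&(Z<b)&(u>255)&(u<435)&(v>195)&(v<370)
    n,l2,s2,ce=cv2.connectedComponentsWithStats(k.astype(np.uint8))
    for j in range(1,n):
        if s2[j,4]>30: pp=P[l2==j];print(name,s2[j],pp.mean(0).round(4),cv2.minAreaRect((pp[:,:2]*1000).astype(np.float32)))
```

```text
[ 265  208  134   74 4375]
((570.7999877929688, -86.82066345214844), (71.8663101196289, 220.2145233154297), 19.780881881713867) 0.011995193581244457
relay [331 261  28  31 546] [ 0.5199 -0.1049  0.0961] ((521.3345947265625, -104.38884735107422), (38.35464859008789, 34.74338150024414), 20.617834091186523)
relay [284 287   6   8  31] [ 0.4984 -0.019   0.0927] ((498.65899658203125, -19.12375831604004), (9.458782196044922, 7.6972880363464355), 18.789875030517578)
lev [333 257  14  13  96] [ 0.5403 -0.0974  0.1115] ((538.8551635742188, -97.73989868164062), (13.71574878692627, 19.280107498168945), 18.22041893005371)
breaker [331 263  28  29 506] [ 0.5187 -0.1052  0.0958] ((519.5240478515625, -105.05642700195312), (34.52072525024414, 34.704532623291016), 19.416337966918945)
breaker [280 282  20  31 352] [ 0.4895 -0.0225  0.0843] ((489.52813720703125, -22.251344680786133), (43.869361877441406, 18.277984619140625), 20.016210556030273)
```

Run:
```python
from h import *
v,u=np.mgrid[0:480,0:640]
for n,w in (("top",(255,435,195,360)),("scene",(235,395,215,325))):
    d=dict(np.load(f"{n}0.npz"));P=cloud(d,d["T"]);Z=P[...,2]
    yaw=np.radians(19.8);R=np.array([[np.cos(yaw),np.sin(yaw)],[-np.sin(yaw),np.cos(yaw)]])
    L=(P[...,:2]-[.5187,-.105])@R.T
    m=(Z>.0085)&(Z<.0155)&(abs(L[...,0])<.13)&(abs(L[...,1])<.14)&(u>w[0])&(u<w[1])&(v>w[2])&(v<w[3])
    m=cv2.morphologyEx(m.astype(np.uint8),cv2.MORPH_OPEN,np.ones((3,3)))
    k,l,s,_=cv2.connectedComponentsWithStats(m)
    m=np.isin(l,[j for j in range(1,k) if s[j,4]>200])
    q=P[m];print(n,cv2.minAreaRect((q[:,:2]*1000).astype(np.float32)),q[:,2].mean())
    # tab, relay faces in local frame
    for a,b in((.055,.09),(.093,.099),(.101,.13)):
        k=(Z>a)&(Z<b)&(abs(L[...,0])<.035)&(abs(L[...,1])<.03)
        print(a,np.percentile(L[k],[2,10,50,90,98],axis=0).T.round(4).tolist(),np.percentile(Z[k],98).round(4))
    k=(Z>.07)&(Z<.09)&(abs(L[...,0])<.035)&(abs(L[...,1]-.088)<.03)
    print("brk",np.percentile(L[k],[2,50,98],axis=0).T.round(4).tolist())
```

```text
top ((520.1626586914062, -104.95361328125), (179.51600646972656, 220.89602661132812), 19.813045501708984) 0.012046261284289426
0.055 [[-0.017, -0.0166, -0.0092, 0.0076, 0.0186], [-0.0121, -0.0059, 0.0169, 0.0173, 0.0175]] 0.0874
0.093 [[-0.0158, -0.0131, 0.0002, 0.0135, 0.0174], [-0.0167, -0.0141, -0.0004, 0.0136, 0.0161]] 0.0985
0.101 [[0.0154, 0.0193, 0.0241, 0.0273, 0.0279], [-0.0092, -0.0075, 0.0, 0.0074, 0.009]] 0.1209
brk [[-0.0205, -0.0013, 0.0216], [0.0788, 0.0869, 0.0964]]
scene ((521.0167236328125, -104.16598510742188), (186.27369689941406, 222.46372985839844), 19.7913761138916) 0.012340807619635914
0.055 [[-0.0103, -0.0025, 0.0199, 0.0265, 0.0275], [-0.0183, -0.0176, -0.0094, 0.0092, 0.0163]] 0.0889
0.093 [[-0.013, -0.0105, 0.0033, 0.0243, 0.0265], [-0.0178, -0.0162, -0.0066, 0.0085, 0.0151]] 0.0985
0.101 [[0.0234, 0.0252, 0.0274, 0.0296, 0.0312], [-0.0109, -0.0093, -0.0005, 0.0082, 0.0093]] 0.1209
brk [[-0.0178, 0.0119, 0.0263], [0.0778, 0.0834, 0.0959]]
```

The crop confirms it. A clear-cover relay is seated in the black socket at top (343,277), with the grey lever on its +x side. The stand is at about (0.520, -0.105), yaw 19.8°. Plate size, z = 12 mm, relay top = 96 mm and tab top = 121 mm all agree with the description.

```bash
python3 -m inch '[[3,4,1,0,0,0,0],[8,9,1,0,0,0,0],[12,14,1,0,0,-1,0],[16,18,1,0,0,-1,0],[20,23,0,0,0,-2,0],[23,28,0,0,0,-2,0],[26,32,-1,0,0,-2,0],[28.5,36,-2,0,0,-2,0],[30,39.2,-3,0,0,-2,0],[30,39.2,-3,0,0,-2,0]]'
python3 - <<'E'
from workcell import bot
from h import *
from scipy.spatial.transform import Rotation as Ro
s=bot.state();d=bot.read_camera("wrist")
cv2.imwrite("pics/w1.png",d["img"][:,:,::-1])
B=np.eye(4);B[:3,:3]=Ro.from_quat(s["tool_rot"]).as_matrix();B[:3,3]=s["position"]
d["T"]=B@d["hand_eye"];np.savez("w1.npz",**d)
print(s["t"],s["position"],s["tool_rot"],s["wrist_force"],B[:3,:3].round(3).tolist(),d["hand_eye"].round(3).tolist())
P=cloud(d,d["T"]);Z=P[...,2];yaw=np.radians(19.8);R=np.array([[np.cos(yaw),np.sin(yaw)],[-np.sin(yaw),np.cos(yaw)]])
L=(P[...,:2]-[.5198,-.1048])@R.T
for a,b in((.07,.09),(.092,.099),(.101,.13)):
    k=(Z>a)&(Z<b)&(abs(L[...,0])<.05)&(abs(L[...,1])<.03)
    if k.any():print(a,k.sum(),np.percentile(L[k],[2,10,50,90,98],axis=0).T.round(4).tolist(),np.percentile(Z[k],98).round(4))
m=(Z>.0085)&(Z<.0155)
print(np.percentile(L[m],[1,99],axis=0) if m.any() else 0)
E
```

```text
t: 1.35
position: [0.5035, -0.1168, 0.1993]
tool_rot: [0.985, 0.173, -0.001, -0.001]
wrist_force: [-0.5, -0.9, 0.1]
gripper_width: 0.0
1.35 [ 0.50354795 -0.11678336  0.19926477] [ 0.98497015  0.17271723 -0.00112214 -0.00114352] [-0.45533869 -0.93759277  0.08088277] [[0.94, 0.34, -0.003], [0.34, -0.94, 0.002], [-0.002, -0.003, -1.0]] [[-0.001, -0.951, -0.31, 0.079], [1.0, -0.001, -0.0, -0.001], [-0.0, -0.31, 0.951, -0.143], [0.0, 0.0, 0.0, 1.0]]
0.07 169 [[0.0162, 0.0166, 0.0228, 0.023, 0.0231], [-0.0144, -0.012, 0.0, 0.015, 0.0178]] 0.0899
0.092 2157 [[-0.0167, -0.0138, -0.0007, 0.012, 0.0166], [-0.0149, -0.0122, 0.0018, 0.0157, 0.0183]] 0.098
0.101 290 [[0.0139, 0.0158, 0.0238, 0.0262, 0.0264], [-0.0076, -0.0064, 0.0016, 0.0095, 0.0111]] 0.1222
[[-0.0991151  -0.23754799]
 [ 0.13767208  0.18185562]]
```

View pics/w1.png

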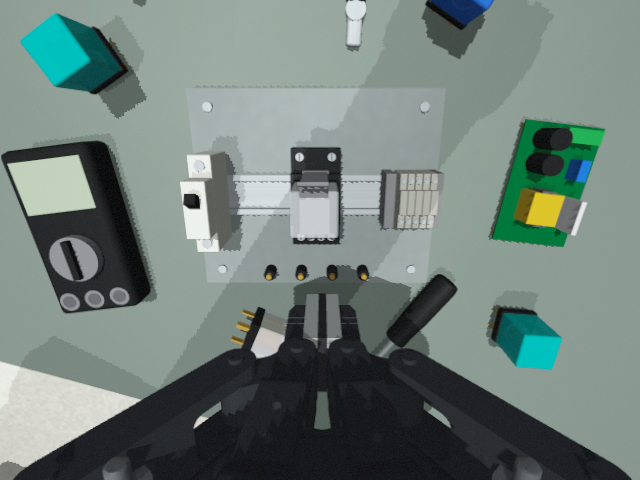

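The wrist view agrees to within 1–2 mm. The relay is centred at (315,212) and the lever tab at (316,178). Now I go in just behind the tab with the fingers shut.

```bash
python3 -m inch '[[1.4,1.2,-3,0,0,0,0],[1.4,1.2,-7,0,0,0,0],[1.4,1.2,-9.2,0,0,0,0],[2.4,1.6,-9.2,0,0,0,0],[3.3,1.9,-9.3,0,0,0,0],[4.6,2.35,-9.9,0,0,0,0]]'
python3 - <<'E'
from workcell import bot
import cv2
d=bot.read_camera("scene");cv2.imwrite("pics/s2.png",cv2.resize(d["img"][180:330,230:400,::-1],None,fx=4,fy=4))
E
```

```text
t: 2.15
position: [0.5509, -0.0947, 0.1027]
tool_rot: [0.985, 0.172, 0.001, -0.0]
wrist_force: [-0.3, -1.3, 2.8]
gripper_width: -0.001
```

View pics/s2.png

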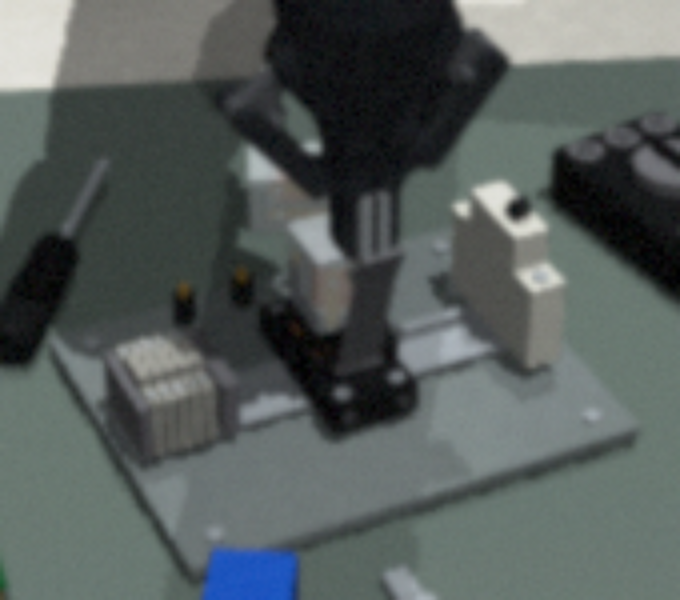

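The lever (crop 370,310) is tilting back under the fingers, with little force. I continue along the arc.

```bash
python3 -m inch '[[0.5,0.25,-0.4,0,0,0,0],[1.0,0.5,-0.85,0,0,0,0],[1.5,0.7,-1.25,0,0,0,0],[2.0,0.9,-1.65,0,0,0,0],[2.6,1.1,-2.2,0,0,0,0],[2.65,1.1,-2.25,0,0,0,0]]'
python3 - <<'E'
from workcell import bot
import cv2
d=bot.read_camera("scene");cv2.imwrite("pics/s3.png",cv2.resize(d["img"][180:330,230:400,::-1],None,fx=4,fy=4))
E
```

```text
t: 2.95
position: [0.5803, -0.0832, 0.0815]
tool_rot: [0.985, 0.172, 0.003, 0.001]
wrist_force: [-3.3, -2.2, 20.1]
gripper_width: -0.001
```

View pics/s3.png

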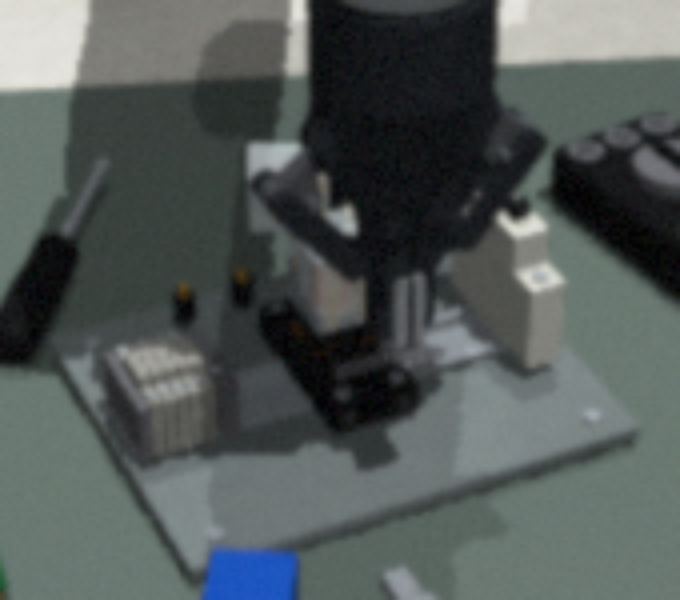

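The force has risen to 20 N, so the lever is probably near its stop. I back off, rise above the relay and re-check everything.

```bash
python3 -m inch '[[0,0,2,0,0,0,0],[0,0,6,0,0,0,0],[-1,0,10,0,0,0,0],[-5,-1.7,12.5,0,0,0,0.8],[-7.9,-2.8,12.5,0,0,0,0.8],[-7.9,-2.8,12.5,0,0,0,0.8]]'
cat > look.py <<'E'
import sys
from workcell import bot
from h import *
from scipy.spatial.transform import Rotation as Ro
n=sys.argv[1]
s=bot.state();d=bot.read_camera("wrist")
cv2.imwrite(f"pics/{n}.png",d["img"][:,:,::-1])
B=np.eye(4);B[:3,:3]=Ro.from_quat(s["tool_rot"]).as_matrix();B[:3,3]=s["position"]
W=B@d["hand_eye"]
t=bot.read_camera("top");cv2.imwrite(f"pics/{n}t.png",t["img"][:,:,::-1])
c=bot.read_camera("scene");cv2.imwrite(f"pics/{n}s.png",cv2.resize(c["img"][180:330,230:400,::-1],None,fx=4,fy=4))
print(s["t"],s["position"],B[:3,:3].round(3).tolist(),s["wrist_force"].round(1))
yaw=np.radians(19.8);R=np.array([[np.cos(yaw),np.sin(yaw)],[-np.sin(yaw),np.cos(yaw)]])
for nm,dd,T in(("wrist",d,W),("top",t,t["T"]),("scene",c,c["T"])):
    P=cloud(dd,T);Z=P[...,2];L=(P[...,:2]-[.5197,-.1042])@R.T
    for a,b,x0,x1,y0,y1 in((.092,.099,-.03,.03,-.03,.03),(.06,.13,.035,.1,-.016,.016),(.07,.09,-.035,.035,.06,.11),(.009,.0145,-.11,.11,-.13,.13)):
        k=(Z>a)&(Z<b)&(L[...,0]>x0)&(L[...,0]<x1)&(L[...,1]>y0)&(L[...,1]<y1)
        if k.sum()>20:
            print(nm,a,k.sum(),np.percentile(L[k],[2,50,98],axis=0).T.round(4).tolist(),np.percentile(Z[k],[2,98]).round(4),
            [np.round(q,1) for q in cv2.minAreaRect((P[k][:,:2]*1000).astype(np.float32))])
E
python3 look.py a1
```

```text
t: 3.75
position: [0.5005, -0.1116, 0.2073]
tool_rot: [0.985, 0.172, 0.003, 0.001]
wrist_force: [0.9, -0.9, -0.3]
gripper_width: 0.636
3.75 [ 0.50045954 -0.11162773  0.20729828] [[0.941, 0.338, 0.007], [0.338, -0.941, -0.0], [0.006, 0.003, -1.0]] [ 0.9 -0.9 -0.3]
wrist 0.092 2199 [[-0.0168, 0.0004, 0.0163], [-0.0152, 0.001, 0.0177]] [0.0945 0.0979] [array([ 518.5, -103.2]), array([35.1, 34.7]), np.float64(20.0)]
wrist 0.06 1673 [[0.0476, 0.0688, 0.0861], [-0.0083, 0.0014, 0.0108]] [0.0609 0.0889] [array([581.5, -80.5]), array([41.5, 19.7]), np.float64(19.8)]
wrist 0.07 1490 [[-0.0213, -0.0012, 0.0211], [0.0799, 0.0858, 0.0972]] [0.0711 0.0871] [array([489.2, -20.8]), array([43.5, 18.3]), np.float64(19.9)]
wrist 0.009 30176 [[-0.088, 0.0273, 0.0877], [-0.1054, -0.004, 0.105]] [0.0111 0.0142] [array([ 513.3, -115.1]), array([198.6, 238.9]), np.float64(19.7)]
scene 0.092 246 [[-0.0153, 0.0035, 0.0198], [-0.018, -0.002, 0.0151]] [0.0923 0.0982] [array([ 522.4, -104.1]), array([39.5, 35.7]), np.float64(21.8)]
scene 0.06 104 [[0.0557, 0.0696, 0.0898], [-0.0114, -0.0033, 0.0083]] [0.0646 0.0894] [array([587.4, -80.9]), array([37.9, 21.2]), np.float64(16.5)]
scene 0.07 235 [[-0.0195, 0.0103, 0.0247], [0.0775, 0.0832, 0.0957]] [0.0703 0.0885] [array([492.3, -21.3]), array([49. , 20.5]), np.float64(20.1)]
scene 0.009 4296 [[-0.0853, 0.0432, 0.0912], [-0.1098, -0.02, 0.103]] [0.0098 0.0143] [array([ 516.1, -115.7]), array([202.5, 241.9]), np.float64(19.3)]
```

View pics/a1.png

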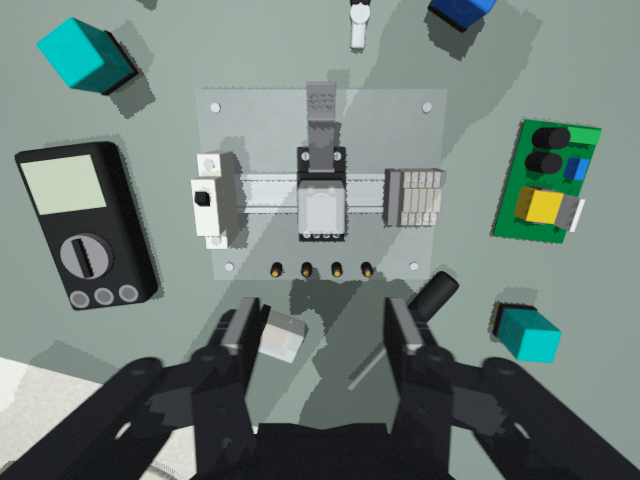

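View pics/a1s.png

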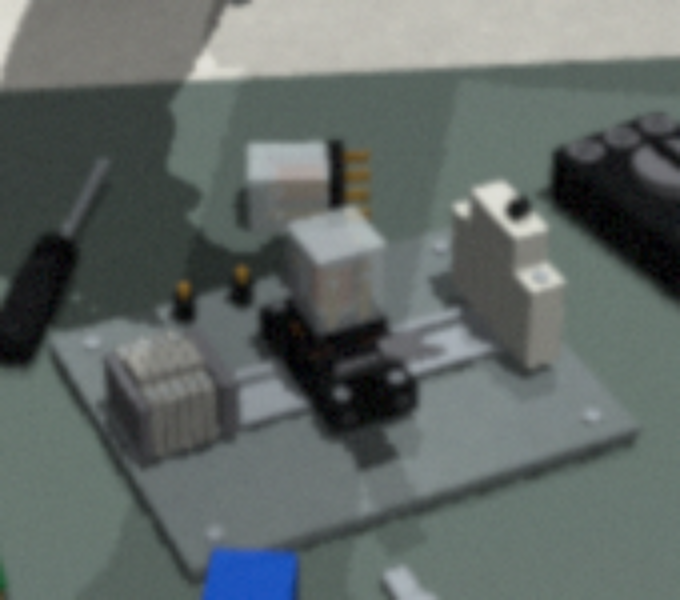

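The lever is fully back (tab top 86 mm to +x, z 0.089, about 0.85 rad). The stand hasn't moved. Next I descend around the relay and close.

```bash
python3 -m inch '[[1.9,0.8,-2,0,0,0,0.8],[1.9,0.8,-7,0,0,0,0.8],[1.9,0.8,-11,0,0,0,0.8],[1.9,0.8,-13.5,0,0,0,0.8],[1.9,0.8,-15.2,0,0,0,0.8],[1.9,0.8,-15.3,0,0,0,0.8]]'
python3 look.py a2 | head -1
```

```text
t: 4.65
position: [0.5205, -0.1026, 0.052]
tool_rot: [0.985, 0.173, 0.002, -0.0]
wrist_force: [0.8, 0.1, 0.7]
gripper_width: 0.803
4.65 [ 0.52053365 -0.10259456  0.05197591] [[0.94, 0.34, 0.003], [0.34, -0.94, 0.001], [0.003, 0.0, -1.0]] [0.8 0.1 0.7]
```

View pics/a2.png

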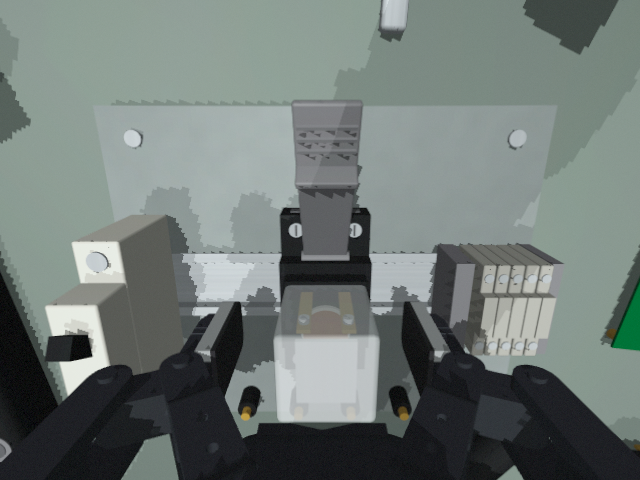

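View pics/a2s.png

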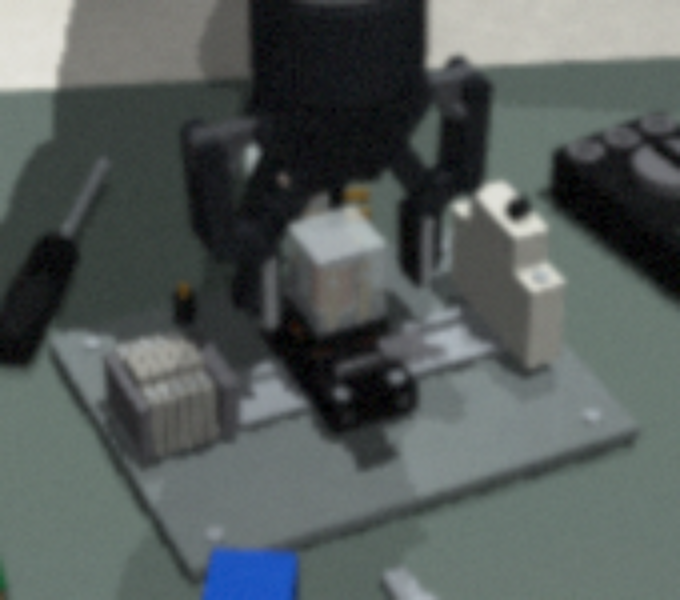

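The relay (275–377 px) sits between the pads (242 and 403 px), about 1 mm to the −y side. I shift 1 mm and close.

```bash
python3 -m inch '[[0,-0.12,0,0,0,0,0.8],[0,-0.12,0,0,0,0,0.55],[0,-0.12,0,0,0,0,0.2],[0,-0.12,0,0,0,0,0],[0,-0.12,0,0,0,0,0],[0,-0.12,0,0,0,0,0]]'
python3 - <<'E'
from workcell import bot
s=bot.state();print(s["wrist_force"],s["ft_torque"],s["position"],s["gripper_width"])
E
```

```text
t: 5.55
position: [0.5216, -0.1038, 0.0548]
tool_rot: [0.985, 0.173, 0.004, 0.0]
wrist_force: [-2.3, 2.8, 5.8]
gripper_width: 0.412
[-2.32311064  2.79841342  5.8304959 ] [ 0.68986719  0.45651507 -0.02284432] [ 0.52163848 -0.10384052  0.05481392] 0.4124441900230724
```

The grip holds at 0.412 (35 mm ≈ the relay's 36 mm). I compute the lean waypoints as shifts from this pose.

```bash
cat > plan.py <<'E'
# usage: plan.py h0 phi0 h1 phi1 n : waypoints (mm, rad) relative to seated grasp reference
import sys,numpy as np
from workcell import bot
from scipy.spatial.transform import Rotation as Ro
p0=np.array([.52164,-.10384,.05481]);q0=Ro.from_quat([0.985,0.173,0.003,0])
yaw=np.radians(19.8);ux=np.array([np.cos(yaw),np.sin(yaw),0]);uy=np.array([-np.sin(yaw),np.cos(yaw),0])
C=p0.copy();C[2]=.044
s=bot.state();p=s["position"];q=Ro.from_quat(s["tool_rot"])
rel=(q*q0.inv()).as_rotvec();print("now lean",(rel@ux).round(3),"F local",[round(float(s["wrist_force"]@a),1) for a in(ux,uy,[0,0,1])],"T",[round(float(s["ft_torque"]@a),2) for a in(ux,uy)],s["gripper_width"].round(3) if hasattr(s["gripper_width"],'round') else s["gripper_width"])
# implied h and lateral offset
R=Ro.from_rotvec(rel);res=p-C-R.apply(p0-C);e=R.apply([0,0,1]);h=res[2]/e[2];print("implied h mm",(h*1e3).round(2),"lateral y mm",((res-h*e)@uy*1e3).round(2))
h0,f0,h1,f1,n=map(float,sys.argv[1:6])
for k in range(1,int(n)+1):
    a=k/n;hh=(h0+(h1-h0)*a)/1e3;f=f0+(f1-f0)*a
    R=Ro.from_rotvec(ux*f);t=C+R.apply(p0-C+[0,0,hh])
    w=np.degrees(((R*q0)*q.inv()).as_rotvec())
    print(((t-p)*100).round(2).tolist(),w.round(1).tolist())
E
python3 plan.py 0 0 1.8 -.15 6
```

```text
now lean -0.001 F local [-1.2, 3.4, 5.8] T [0.8, 0.2] 0.4124441900230724
implied h mm 0.0 lateral y mm -0.01
[-0.01, 0.03, 0.03] [-1.3, -0.4, 0.0]
[-0.02, 0.05, 0.06] [-2.7, -0.9, 0.0]
[-0.03, 0.08, 0.09] [-4.0, -1.4, 0.0]
[-0.04, 0.11, 0.11] [-5.4, -1.9, 0.0]
[-0.05, 0.14, 0.14] [-6.7, -2.3, 0.0]
[-0.06, 0.18, 0.17] [-8.1, -2.8, 0.0]
```

```bash
python3 -m inch '[[-0.01,0.03,0.03,-1.3,-0.4,0,0],[-0.02,0.05,0.06,-2.7,-0.9,0,0],[-0.03,0.08,0.09,-4,-1.4,0,0],[-0.04,0.11,0.11,-5.4,-1.9,0,0],[-0.05,0.14,0.14,-6.7,-2.3,0,0],[-0.06,0.18,0.17,-8.1,-2.8,0,0],[-0.06,0.18,0.17,-8.1,-2.8,0,0]]'
python3 plan.py 1.8 -.15 4.7 .15 9; python3 look.py a3
```

```text
t: 6.42
position: [0.521, -0.102, 0.0565]
tool_rot: [0.982, 0.173, 0.016, 0.075]
wrist_force: [1.4, -1.4, -1.9]
gripper_width: 0.414
now lean -0.152 F local [0.8, -1.8, -1.9] T [-0.08, -0.16] 0.41440760275712
implied h mm 1.81 lateral y mm 0.02
[0.01, -0.04, 0.04] [1.9, 0.6, 0.0]
[0.03, -0.08, 0.07] [3.7, 1.3, 0.0]
[0.04, -0.12, 0.11] [5.5, 1.9, 0.0]
[0.06, -0.16, 0.14] [7.3, 2.6, 0.0]
[0.07, -0.2, 0.17] [9.1, 3.2, 0.0]
[0.09, -0.25, 0.21] [10.9, 3.9, 0.0]
[0.11, -0.3, 0.23] [12.7, 4.5, 0.0]
[0.12, -0.35, 0.26] [14.5, 5.2, 0.0]
[0.14, -0.4, 0.29] [16.3, 5.8, 0.0]
6.425 [ 0.52098933 -0.10202864  0.05647255] [[0.94, 0.337, 0.056], [0.341, -0.929, -0.141], [0.005, 0.152, -0.988]] [ 1.4 -1.4 -1.9]
wrist 0.092 8277 [[-0.0158, 0.0042, 0.017], [-0.0129, 0.0118, 0.0279]] [0.0923 0.0989] [array([ 518.4, -101.3]), array([35.9, 53.4]), np.float64(20.3)]
wrist 0.06 6668 [[0.0484, 0.0716, 0.0864], [-0.0082, 0.0017, 0.011]] [0.0612 0.089 ] [array([582. , -80.8]), array([40.9, 20.9]), np.float64(20.2)]
wrist 0.07 7122 [[-0.016, 0.0098, 0.0217], [0.0797, 0.0857, 0.0972]] [0.071  0.0869] [array([490.
[... 258 characters left out ...]
-0.0907, -0.0505]] [0.0095 0.0142] [array([ 537.9, -177.9]), array([197.3,  77.8]), np.float64(21.9)]
scene 0.092 221 [[-0.0127, 0.01, 0.0201], [-0.0245, 0.0089, 0.0278]] [0.0922 0.0988] [array([526.2, -99.2]), array([35.2, 55.2]), np.float64(36.9)]
scene 0.06 102 [[0.0556, 0.0701, 0.0902], [-0.0107, -0.003, 0.0083]] [0.0643 0.0884] [array([587.9, -79.9]), array([39.6, 20.8]), np.float64(20.0)]
scene 0.07 228 [[-0.0181, 0.0108, 0.0245], [0.0775, 0.083, 0.0955]] [0.0708 0.0878] [array([492.2, -22.3]), array([47.8, 19.6]), np.float64(20.2)]
scene 0.009 4200 [[-0.0849, 0.0451, 0.0913], [-0.1103, -0.0222, 0.1029]] [0.0096 0.0143] [array([ 516. , -115.7]), array([204.6, 240.7]), np.float64(19.8)]
```

View pics/a3.png

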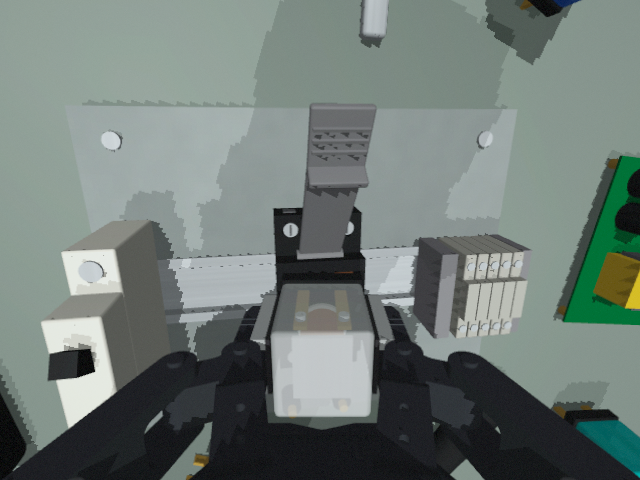

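View pics/a3s.png

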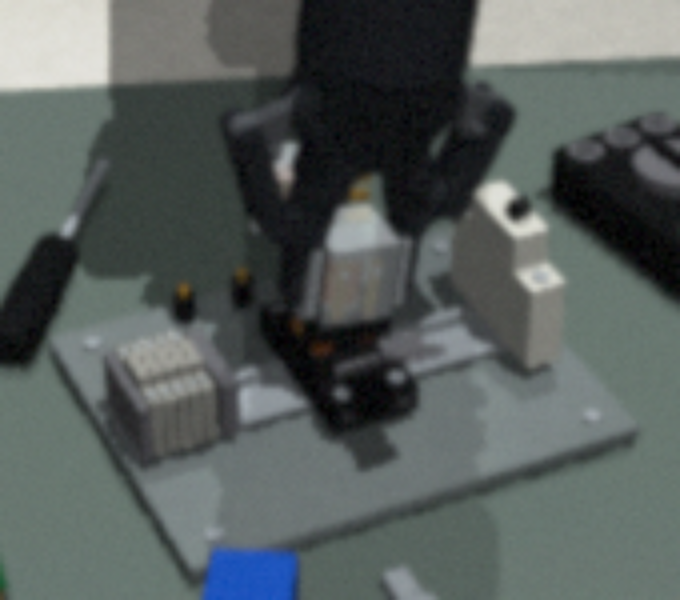

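The relay leans to +y and the stand is still flat and in place (plate fit centre 518.7, −103.7, unchanged within error). Forces are small. Now the opposite lean.

```bash
python3 -m inch '[[0.01,-0.04,0.04,1.9,0.6,0,0],[0.03,-0.08,0.07,3.7,1.3,0,0],[0.04,-0.12,0.11,5.5,1.9,0,0],[0.06,-0.16,0.14,7.3,2.6,0,0],[0.07,-0.2,0.17,9.1,3.2,0,0],[0.09,-0.25,0.21,10.9,3.9,0,0],[0.11,-0.3,0.23,12.7,4.5,0,0],[0.12,-0.35,0.26,14.5,5.2,0,0],[0.14,-0.4,0.29,16.3,5.8,0,0]]'
python3 plan.py 4.7 .15 7.6 -.15 9; python3 look.py a4 | grep wrist
```

```text
t: 7.7
position: [0.5224, -0.1064, 0.059]
tool_rot: [0.982, 0.172, -0.01, -0.076]
wrist_force: [4.1, -3.2, -12.5]
gripper_width: 0.413
now lean 0.154 F local [2.8, -4.4, -12.5] T [-1.78, -0.58] 0.4131093126711541
implied h mm 4.41 lateral y mm -0.3
[-0.02, 0.08, 0.07] [-2.0, -0.7, 0.1]
[-0.03, 0.12, 0.11] [-3.8, -1.4, 0.1]
[-0.05, 0.17, 0.14] [-5.6, -2.0, 0.1]
[-0.07, 0.22, 0.18] [-7.4, -2.7, 0.1]
[-0.09, 0.28, 0.21] [-9.2, -3.3, 0.1]
[-0.11, 0.33, 0.24] [-11.0, -3.9, 0.1]
[-0.13, 0.39, 0.27] [-12.8, -4.6, 0.1]
[-0.15, 0.45, 0.29] [-14.6, -5.2, 0.1]
[-0.17, 0.51, 0.32] [-16.4, -5.9, 0.1]
wrist 0.092 4128 [[-0.0156, 0.009, 0.0171], [-0.0279, -0.0192, 0.0203]] [0.0924 0.099 ] [array([ 520.4, -106.5]), array([35.8, 54.7]), np.float64(18.9)]
wrist 0.06 6395 [[0.0483, 0.0714, 0.0865], [-0.0087, 0.0007, 0.0105]] [0.0614 0.0889] [array([581.9, -80.6]), array([41.2, 20.3]), np.float64(20.0)]
wrist 0.07 5834 [[-0.0212, 0.003, 0.0215], [0.0795, 0.0831, 0.0969]] [0.0706 0.0877] [array([489.1, -20.9]), array([45.4, 20. ]), np.float64(19.0)]
wrist 0.009 56829 [[-0.0497, 0.0513, 0.088], [-0.1058, -0.0272, 0.1042]] [0.0114 0.0142] [array([ 518.6, -103.2]), array([180.5, 221.7]), np.float64(19.9)]
```

View pics/a4s.png

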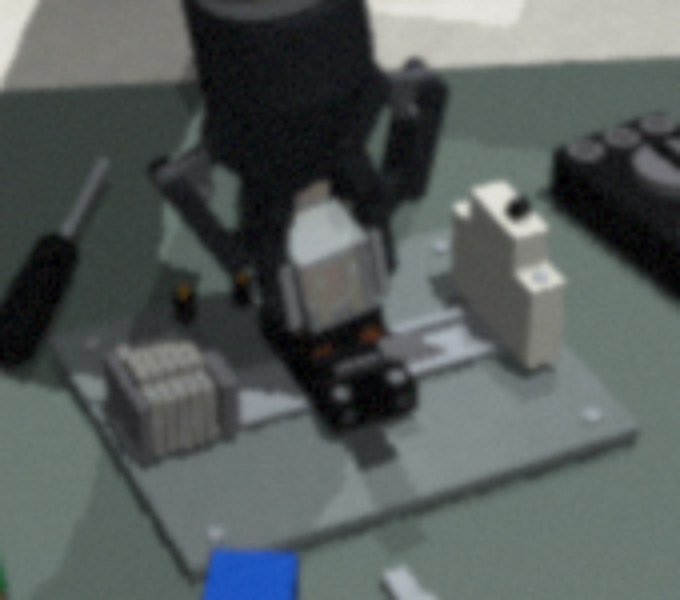

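View pics/a4.png

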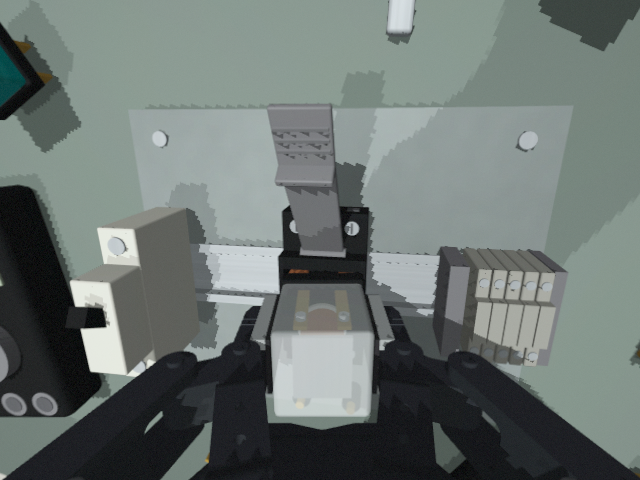

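The stand is unmoved and the relay now leans to −y, with an upward pull of 12.5 N. I'll bias the pivot slightly lower on the next leans.

```bash
python3 plan.py 4.4 .15 7.0 -.15 9
```

```text
now lean 0.153 F local [2.7, -4.2, -11.0] T [-1.39, -0.57] 0.41402984210806804
implied h mm 4.47 lateral y mm -0.32
[-0.02, 0.08, 0.03] [-1.9, -0.7, 0.1]
[-0.03, 0.13, 0.06] [-3.7, -1.3, 0.1]
[-0.05, 0.18, 0.1] [-5.5, -2.0, 0.1]
[-0.07, 0.23, 0.13] [-7.3, -2.6, 0.1]
[-0.09, 0.28, 0.16] [-9.1, -3.3, 0.1]
[-0.11, 0.33, 0.18] [-10.9, -3.9, 0.1]
[-0.13, 0.39, 0.21] [-12.7, -4.6, 0.1]
[-0.15, 0.45, 0.23] [-14.5, -5.2, 0.1]
[-0.17, 0.5, 0.25] [-16.3, -5.9, 0.1]
```

```bash
python3 -m inch '[[-0.02,0.08,0.03,-1.9,-0.7,0.1,0],[-0.03,0.13,0.06,-3.7,-1.3,0.1,0],[-0.05,0.18,0.1,-5.5,-2,0.1,0],[-0.07,0.23,0.13,-7.3,-2.6,0.1,0],[-0.09,0.28,0.16,-9.1,-3.3,0.1,0],[-0.11,0.33,0.18,-10.9,-3.9,0.1,0],[-0.13,0.39,0.21,-12.7,-4.6,0.1,0],[-0.15,0.45,0.23,-14.5,-5.2,0.1,0],[-0.17,0.5,0.25,-16.3,-5.9,0.1,0],[-0.17,0.5,0.25,-16.3,-5.9,0.1,0]]'
python3 plan.py 7 -.15 9.5 .15 9; python3 look.py a5 | grep wrist
```

```text
t: 9.1
position: [0.5205, -0.1008, 0.0615]
tool_rot: [0.982, 0.173, 0.016, 0.074]
wrist_force: [-0.9, 4.9, -5.2]
gripper_width: 0.414
now lean -0.151 F local [0.8, 4.9, -5.2] T [1.39, -0.09] 0.4144906636207917
implied h mm 6.92 lateral y mm 0.62
[0.05, -0.11, 0.04] [1.8, 0.7, -0.1]
[0.07, -0.16, 0.08] [3.6, 1.3, -0.1]
[0.09, -0.22, 0.11] [5.4, 2.0, -0.1]
[0.11, -0.28, 0.14] [7.2, 2.6, -0.1]
[0.13, -0.34, 0.17] [9.0, 3.3, -0.1]
[0.15, -0.4, 0.19] [10.8, 3.9, -0.1]
[0.17, -0.46, 0.22] [12.6, 4.6, -0.1]
[0.2, -0.53, 0.24] [14.4, 5.2, -0.1]
[0.22, -0.59, 0.26] [16.2, 5.9, -0.1]
wrist 0.092 1876 [[-0.0078, 0.0161, 0.0172], [-0.0212, 0.0121, 0.0294]] [0.0922 0.0989] [array([526.1, -93.5]), array([27.5, 55.3]), np.float64(43.9)]
wrist 0.06 6180 [[0.0481, 0.0713, 0.0864], [-0.0082, 0.0017, 0.0111]] [0.0612 0.089 ] [array([581.8, -80.5]), array([41.3, 20.5]), np.float64(19.4)]
wrist 0.07 6608 [[-0.0174, 0.0086, 0.0217], [0.0798, 0.0857, 0.0971]] [0.0709 0.087 ] [array([489.4, -20.8]), array([45.3, 18.8]), np.float64(19.5)]
wrist 0.009 55970 [[-0.0514, 0.0507, 0.0879], [-0.1039, 0.0315, 0.107]] [0.0114 0.0142] [array([ 518.6, -103.5]), array([180.8, 221.3]), np.float64(19.9)]
```

View pics/a5s.png

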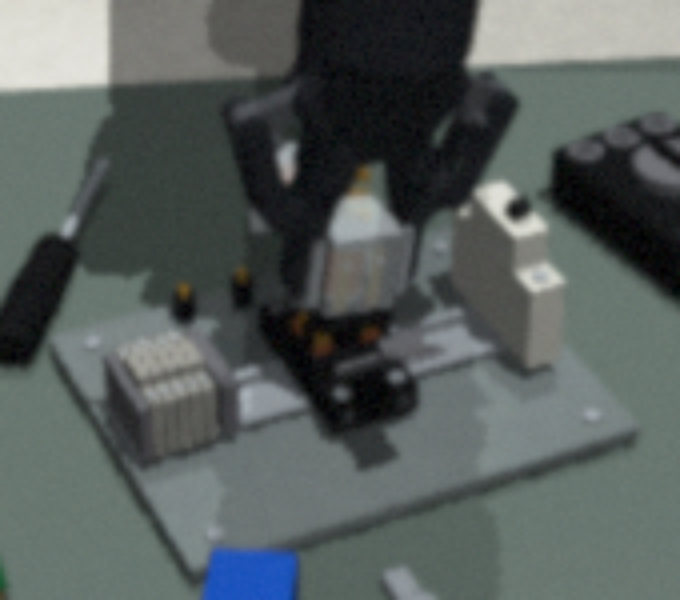

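The blades are showing at (322,345) and (370,332), and the stand is steady. Next lean.

```bash
python3 -m inch '[[0.05,-0.11,0.04,1.8,0.7,-0.1,0],[0.07,-0.16,0.08,3.6,1.3,-0.1,0],[0.09,-0.22,0.11,5.4,2,-0.1,0],[0.11,-0.28,0.14,7.2,2.6,-0.1,0],[0.13,-0.34,0.17,9,3.3,-0.1,0],[0.15,-0.4,0.19,10.8,3.9,-0.1,0],[0.17,-0.46,0.22,12.6,4.6,-0.1,0],[0.2,-0.53,0.24,14.4,5.2,-0.1,0],[0.22,-0.59,0.26,16.2,5.9,-0.1,0],[0.22,-0.59,0.26,16.2,5.9,-0.1,0]]'
python3 plan.py 9.5 .15 11.8 -.15 9; python3 look.py a6 | grep wrist
```

```text
t: 10.5
position: [0.523, -0.1075, 0.0642]
tool_rot: [0.982, 0.171, -0.01, -0.075]
wrist_force: [-1.4, -1.2, -1.8]
gripper_width: 0.414
now lean 0.152 F local [-1.7, -0.7, -1.8] T [-0.11, 0.27] 0.4140477497270491
implied h mm 9.65 lateral y mm -0.81
[-0.05, 0.14, 0.02] [-1.9, -0.7, 0.1]
[-0.07, 0.21, 0.05] [-3.7, -1.4, 0.1]
[-0.1, 0.27, 0.08] [-5.5, -2.0, 0.1]
[-0.12, 0.33, 0.11] [-7.3, -2.7, 0.1]
[-0.15, 0.4, 0.14] [-9.1, -3.3, 0.1]
[-0.17, 0.47, 0.16] [-10.9, -4.0, 0.1]
[-0.2, 0.54, 0.18] [-12.7, -4.6, 0.1]
[-0.22, 0.61, 0.2] [-14.5, -5.2, 0.1]
[-0.25, 0.69, 0.21] [-16.3, -5.9, 0.1]
wrist 0.092 1465 [[0.0084, 0.0165, 0.0174], [-0.0293, -0.0048, 0.0229]] [0.0922 0.0989] [array([ 531.6, -105.6]), array([23.5, 54.8]), np.float64(1.8)]
wrist 0.06 5918 [[0.048, 0.0712, 0.0865], [-0.0087, 0.0006, 0.0105]] [0.0611 0.089 ] [array([581.9, -80.5]), array([41.2, 20.3]), np.float64(19.6)]
wrist 0.07 5409 [[-0.0212, 0.0026, 0.0215], [0.0793, 0.083, 0.0966]] [0.0708 0.0873] [array([489.3, -21.2]), array([45.3, 19.4]), np.float64(19.7)]
wrist 0.009 54578 [[-0.0519, 0.0507, 0.088], [-0.1059, -0.0266, 0.1041]] [0.0114 0.0142] [array([ 514.1, -105. ]), array([190.5, 221.6]), np.float64(19.7)]
```

View pics/a6s.png

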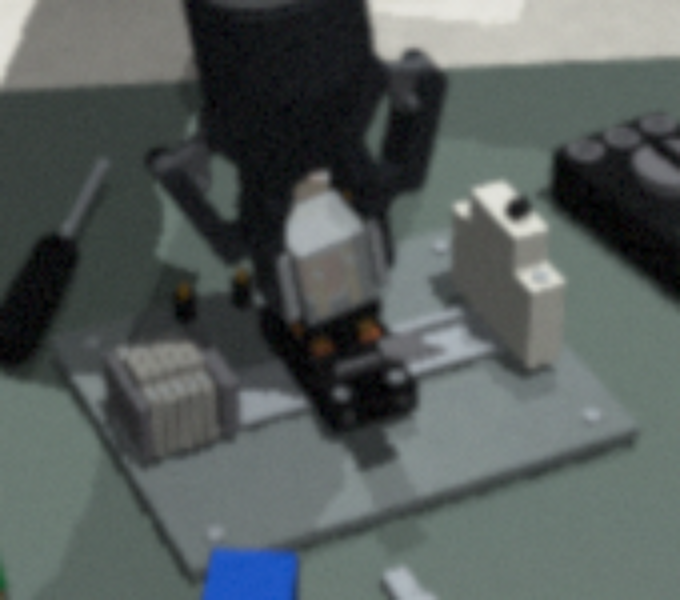

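The force is near zero, so the +y row is about free. The last lean takes out the −y row.

```bash
python3 -m inch '[[-0.05,0.14,0.02,-1.9,-0.7,0.1,0],[-0.07,0.21,0.05,-3.7,-1.4,0.1,0],[-0.1,0.27,0.08,-5.5,-2,0.1,0],[-0.12,0.33,0.11,-7.3,-2.7,0.1,0],[-0.15,0.4,0.14,-9.1,-3.3,0.1,0],[-0.17,0.47,0.16,-10.9,-4,0.1,0],[-0.2,0.54,0.18,-12.7,-4.6,0.1,0],[-0.22,0.61,0.2,-14.5,-5.2,0.1,0],[-0.25,0.69,0.21,-16.3,-5.9,0.1,0],[-0.25,0.69,0.21,-16.3,-5.9,0.1,0]]'
python3 plan.py 11.8 -.15 13.5 0 6; python3 look.py a7 | grep wrist
```

```text
t: 11.9
position: [0.5204, -0.1001, 0.0671]
tool_rot: [0.982, 0.173, 0.016, 0.076]
wrist_force: [-4.2, 0.4, 5.9]
gripper_width: 0.413
now lean -0.154 F local [-3.8, 1.8, 5.9] T [0.4, 0.8] 0.4128621937694196
implied h mm 12.52 lateral y mm 0.36
[0.02, -0.11, -0.03] [1.6, 0.6, -0.1]
[0.04, -0.16, 0.0] [2.9, 1.1, -0.1]
[0.06, -0.21, 0.03] [4.3, 1.6, -0.1]
[0.08, -0.26, 0.07] [5.6, 2.1, -0.1]
[0.1, -0.32, 0.1] [7.0, 2.5, -0.1]
[0.12, -0.38, 0.13] [8.3, 3.0, -0.1]
wrist 0.092 1316 [[0.0087, 0.0166, 0.0174], [-0.0218, 0.0053, 0.0291]] [0.0922 0.0989] [array([532. , -96.6]), array([ 8.3, 53.3]), np.float64(15.0)]
wrist 0.06 5675 [[0.0481, 0.0711, 0.0864], [-0.0081, 0.0018, 0.0111]] [0.0611 0.0888] [array([581.9, -80.6]), array([41.1, 20.5]), np.float64(19.7)]
wrist 0.07 6240 [[-0.0184, 0.0075, 0.0216], [0.0798, 0.0861, 0.0972]] [0.0709 0.0863] [array([489.2, -20.9]), array([45.4, 19. ]), np.float64(19.4)]
wrist 0.009 53696 [[-0.0538, 0.0501, 0.0879], [-0.104, 0.0312, 0.107]] [0.0113 0.0142] [array([ 518.5, -103.6]), array([181. , 220.8]), np.float64(19.9)]
```

View pics/a7s.png

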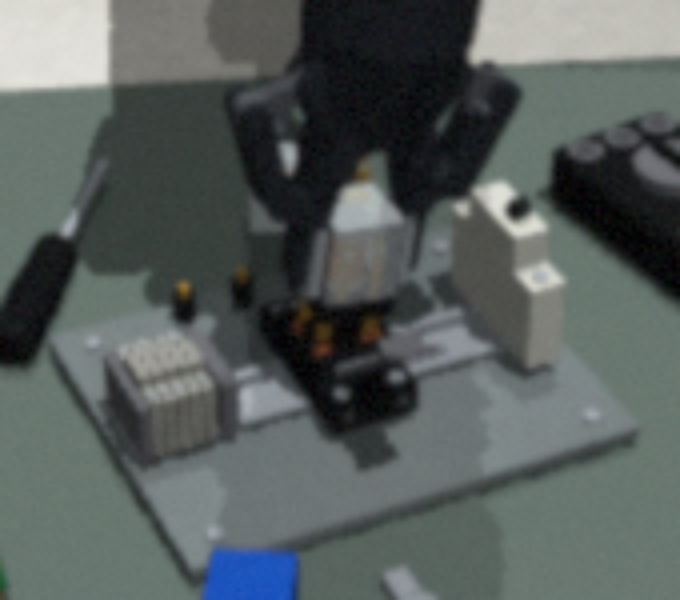

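```bash
python3 plan.py 12.5 -.15 15 0 7
```

```text
now lean -0.153 F local [-4.9, 3.7, 6.6] T [0.69, 0.82] 0.41292327743970675
implied h mm 12.49 lateral y mm 0.3
[0.01, -0.08, 0.04] [1.3, 0.5, -0.1]
[0.03, -0.13, 0.09] [2.5, 0.9, -0.1]
[0.05, -0.17, 0.13] [3.6, 1.3, -0.1]
[0.06, -0.22, 0.17] [4.8, 1.8, -0.1]
[0.08, -0.27, 0.2] [5.9, 2.2, -0.1]
[0.1, -0.32, 0.24] [7.1, 2.6, -0.1]
[0.12, -0.37, 0.28] [8.3, 3.0, -0.1]
```

```bash
python3 -m inch '[[0.01,-0.08,0.04,1.3,0.5,-0.1,0],[0.03,-0.13,0.09,2.5,0.9,-0.1,0],[0.05,-0.17,0.13,3.6,1.3,-0.1,0],[0.06,-0.22,0.17,4.8,1.8,-0.1,0],[0.08,-0.27,0.2,5.9,2.2,-0.1,0],[0.1,-0.32,0.24,7.1,2.6,-0.1,0],[0.12,-0.37,0.28,8.3,3,-0.1,0],[0.12,-0.37,0.28,8.3,3,-0.1,0]]'
python3 plan.py 15 0 23 0 4; python3 look.py a8 | grep wrist
```

```text
t: 13.05
position: [0.5218, -0.1042, 0.0698]
tool_rot: [0.985, 0.172, 0.003, -0.001]
wrist_force: [-0.3, -0.9, -1.8]
gripper_width: 0.417
now lean 0.001 F local [-0.6, -0.8, -1.8] T [-0.0, 0.05] 0.41693422379225137
implied h mm 14.97 lateral y mm -0.35
[-0.01, 0.03, 0.2] [-0.1, -0.0, 0.1]
[-0.01, 0.03, 0.4] [-0.1, -0.0, 0.1]
[-0.01, 0.03, 0.6] [-0.1, -0.0, 0.1]
[-0.01, 0.03, 0.8] [-0.1, -0.0, 0.1]
wrist 0.092 1412 [[0.0085, 0.0164, 0.0173], [-0.029, 0.0003, 0.0289]] [0.0921 0.0989] [array([531.9, -99.8]), array([ 9.9, 59.9]), np.float64(20.0)]
wrist 0.06 5531 [[0.048, 0.0712, 0.0864], [-0.0083, 0.0011, 0.0107]] [0.0611 0.0889] [array([581.7, -80.5]), array([41.7, 20.1]), np.float64(19.5)]
wrist 0.07 5929 [[-0.0212, 0.0024, 0.0216], [0.0796, 0.0845, 0.0971]] [0.0708 0.0868] [array([489.1, -20.9]), array([45.3, 19.6]), np.float64(19.8)]
wrist 0.009 52550 [[-0.0542, 0.0497, 0.088], [-0.105, 0.018, 0.1057]] [0.0114 0.0142] [array([ 518.8, -103.3]), array([180. , 221.9]), np.float64(19.8)]
```

View pics/a8s.png

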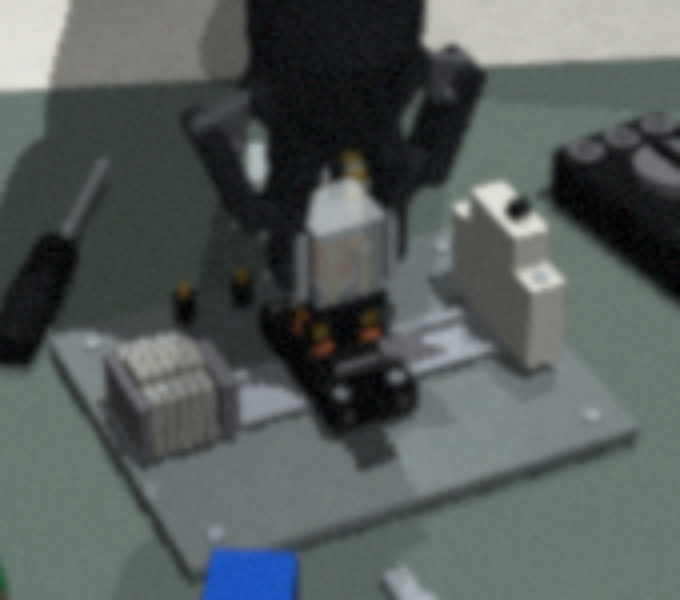

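Only the relay's weight remains on the wrist, so both rows are free. I lift 8 mm.

```bash
python3 -m inch '[[0,0.02,0.2,0,0,0,0],[0,0.03,0.4,0,0,0,0],[0,0.03,0.6,0,0,0,0],[0,0.03,0.8,0,0,0,0],[0,0.03,0.8,0,0,0,0],[0,0.03,0.8,0,0,0,0]]'
sed -i 's/((.092,.099,-.03,.03,-.03,.03),/((.112,.125,-.015,.015,-.015,.015),/' look.py
python3 plan.py 23 0 23 0 1;python3 look.py a9
python3 - <<'E'
from workcell import bot
from h import *
c=bot.read_camera("scene");cv2.imwrite("pics/a9z.png",cv2.resize(c["img"][215:290,280:355,::-1],None,fx=8,fy=8,interpolation=cv2.INTER_CUBIC))
yaw=np.radians(19.8);ux=np.array([np.cos(yaw),np.sin(yaw)]);uy=np.array([-ux[1],ux[0]])
S=np.array([.5195,-.104])
P=[[*(S+9e-3*ux+y*uy),z] for y in(.012,-.012) for z in(.044,.046,.056,.069)]
print(((proj(c,c["T"],np.array(P))-[280,215])*8).round().tolist())
E
```

```text
t: 13.95
position: [0.5216, -0.1035, 0.0778]
tool_rot: [0.985, 0.173, 0.003, -0.0]
wrist_force: [0.8, -0.8, -1.1]
gripper_width: 0.415
now lean 0.001 F local [0.4, -1.0, -1.1] T [0.02, -0.03] 0.41501638647668554
implied h mm 22.94 lateral y mm 0.31
[0.0, -0.03, 0.01] [-0.0, 0.0, 0.0]
13.95 [ 0.52162133 -0.10353826  0.07775303] [[0.94, 0.34, 0.006], [0.34, -0.94, 0.002], [0.006, 0.001, -1.0]] [ 0.8 -0.8 -1.1]
wrist 0.112 6619 [[-0.0143, 0.0009, 0.0145], [-0.0144, 0.0, 0.0144]] [0.1184 0.1206] [array([ 519.7, -104.2]), array([30., 30.]), np.float64(19.8)]
wrist 0.06 4960 [[0.0481, 0.0711, 0.0865], [-0.0083, 0.0011, 0.0107]] [0.0612 0.0889] [array([581.9, -80.5]), array([40.9, 20.1]), np.float64(19.8)]
wrist 0.07 5260 [[-0.0213, 0.0019, 0.0215], [0.0794, 0.0847, 0.0969]] [0.0708 0.0864] [array([489.1, -21.1]), array([45.3, 19.6]), np.float64(19.1)]
wrist 0.009 49921 [[-0.0592, 0.0486, 0.0878], [-0.105, 0.0165, 0.1055]] [0.0114 0.0142] [array([ 527.8, -100. ]), array([160.9, 221.3]), np.float64(19.7)]
scene 0.112 140 [[-0.014, 0.0034, 0.0144], [-0.0135, 0.0021, 0.014]] [0.1172 0.1214] [array([ 519.6, -104.1]), array([30.2, 29. ]), np.float64(18.5)]
scene 0.06 104 [[0.0565, 0.0689, 0.0893], [-0.0107, -0.0029, 0.009]] [0.066  0.0894] [array([587.1, -80.6]), array([38.4, 20.3]), np.float64(19.2)]
scene 0.07 229 [[-0.0183, 0.0107, 0.0248], [0.0776, 0.083, 0.0954]] [0.0708 0.0887] [array([491.1, -22.2]), array([49.3, 18.9]), np.float64(19.6)]
scene 0.009 4317 [[-0.0855, 0.0438, 0.0911], [-0.1099, -0.0195, 0.1031]] [0.0096 0.0143] [array([ 515.6, -115.8]), array([203.3, 241.1]), np.float64(19.6)]
[[335.0, 376.0], [335.0, 369.0], [336.0, 334.0], [336.0, 287.0], [240.0, 404.0], [240.0, 397.0], [239.0, 361.0], [239.0, 314.0]]
```

View pics/a9z.png

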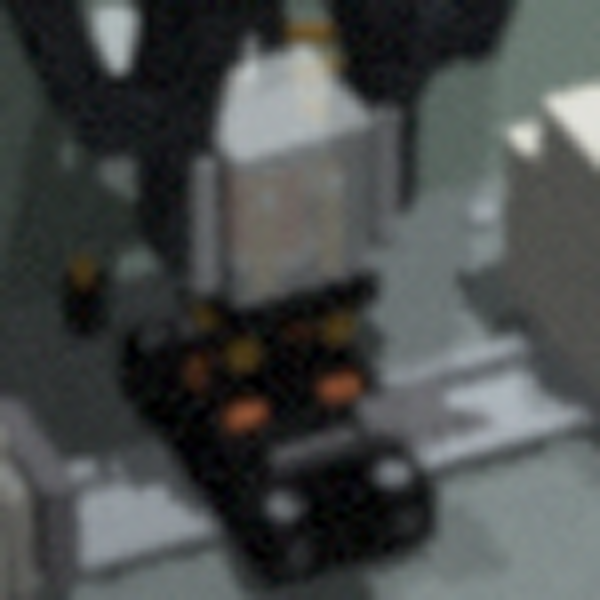

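View pics/a9.png

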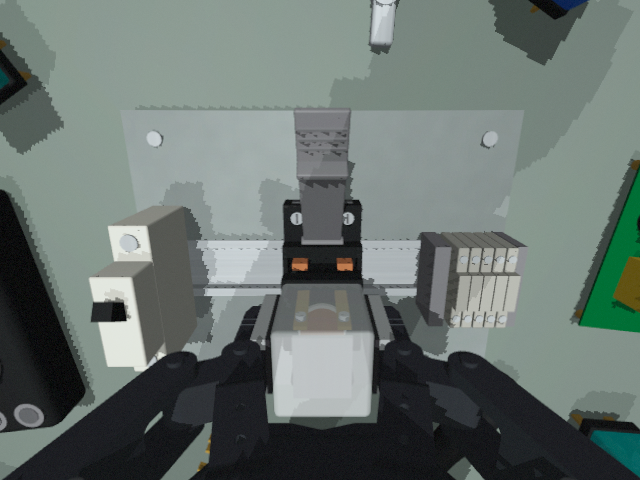

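Relay top measures z = 0.119, so the tips are about 10 mm above the socket. The blade tips at (242,360) and (338,333) match the predicted pixels. The lever is back, the stand is in place and the relay is upright. Handing in.

```bash
python3 -c "
from workcell import bot
print(bot.finish_job());s=bot.state();print(s['t'],s['position'],s['gripper_width'])"
```

```text
the job is handed in; nothing more can be done
None
the job is handed in; nothing more can be done
```

The job is handed in: the lever is pushed back, the relay is out of its socket, and the gripper still holds it upright above the socket. It took about 14 s of the 48 s.

- **Lever:** I pushed it back with the shut fingers to about 0.85 rad, close to its stop. The wrist force reached 20 N at the end of that push. The last pictures showed it had stayed back.
- **Relay:** I gripped it on its +y and −y faces and worked it out with five alternating leans of about 0.15 rad. The largest upward pull in the readings was 12.5 N, below the stand's weight of about 18 N. That was read at the end of each move, so the pull during a lean was not seen.
- **Last checks:**
  - The relay's lean was 0.001 rad.
  - Its top was at z = 0.119 m, so its blade tips are about 10 mm above the socket point, centred over it within about 1 mm.
  - The grip opening was 0.415, and the wrist carried only the relay's weight.
  - The stand was flat and in place within the measuring error.

**Disagreements:** the cameras differed by 1–2 mm throughout, within the stated calibration. A few plate-outline fits came out the wrong size because the view was cropped or took in other points. For those I judged the stand from the plate edges, the breaker and the lever, which had not moved.

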